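# Dress the sawn edge of a panel with three file strokes

## Task

Take the flat file (green handle) out of the foam tray, lay it on the blue mat and take it again by its handle. Then dress the top edge of the panel in the vise with three light strokes side by side, first on its left third, then the middle, then the right third: each is set down near the blade's tip and pushed away from you until the edge is near the handle end of the blade, the blade flat and square across the edge, and the file is lifted clear before it goes back, never dragged back. Lay the file back down on the mat; the round file, brush, screwdriver and circuit board stay where they are.

Things in the scene. Friction and masses are not known exactly. Their poses are not given: they have to be found in the camera images.
- file_handle (a point): Centre of the flat file's green handle, on the file's axis; x points to the blade's tip, y across, z up. The file is 200 mm long, 150 g: handle 92 mm long, 26 wide, 22 high (28 by 24 at its ends), blade 108 mm. It balances about 9 mm behind the handle's front end, so it lies level on its handle: axis 12 mm above the mat, blade in the air. In the tray its axis is 30 mm above the bench.
- file_heel (a point): Point on the bare blade, on the file's axis, 30 mm ahead of the handle's front end (76 mm ahead of file_handle): where to take the file out of the tray, in the middle of the finger trough. File axes. The blade is 18 mm wide (y) and 4 mm thick (z) here.
- blade: Blade of the flat file, 108 mm long, 18 wide, 4 thick (an 11 mm wide neck on the 12 mm next to the handle). Origin at its centre, 54 mm ahead of the handle's front end, 100 mm ahead of file_handle. x along the file to the tip, y across, z up; either flat will do. While filing, the fingers hold the handle, never the blade; a press of over 5 N or so at the tip can tip it nose-up in them.
- file: The whole flat file; origin on its axis at the front end of the handle, where the blade starts (46 mm ahead of file_handle). Axes as above.
- tray: Fixed black foam tray on an orange layer, 250 (x) by 150 (y) by 45 mm; origin under its centre. Cut-outs at y +28 and -28 mm hold the flat and a round file along x, tips to +x; handles sunk 3 mm below the top with 2 mm play, so not graspable. A trough (x -3 to 57 mm, 136 mm wide, floor 4 mm above the bench) crosses under the blades: 31 mm free beside a blade, 24 mm below it.
- round_file: The round file with the yellow handle in the other cut-out; same handle, blade 9 mm thick. Origin on its axis at the front end of the handle. Leave it there.
- mat: Fixed blue bench mat, 420 (x) by 230 (y) by 3 mm; origin at the centre of its underside, its top 3 mm above the bench. Its nearer half is clear.
- mat_near (a point): Point on the top of the mat in the middle of its clear part, 80 mm nearer to the robot than the mat's centre.
- vise: Fixed grey bench vise, base 125 by 100 mm, jaws 76 mm wide, tops 100 mm above the bench. Origin at bench height under the clamped panel; x square to the panel, away from the robot (the forward stroke), y along the jaws to the left, z up. Moving jaw, slide and screw reach out to x = -134 mm, all lower than the jaws' tops.
- edge (a point): Middle of the top edge of the panel in the vise: aluminium with blue film, 64 mm wide along the vise's y, 3 mm thick; the edge is level, 130 mm above the bench, 30 mm above the jaws. Its thirds are centred at +21 mm (left), 0 and -21 mm (right) along the vise's y. Axes as the vise's.
- panel (a joint): Rocking of the panel in the vise's rubber jaw pads (rad) about a line along the jaws at their tops: 0 upright, positive when its top leans away from the robot, 0.033 rad to a millimetre at the edge. It springs back, 5 N at the edge for each millimetre. A forward stroke of the pressed file makes it positive, a backward drag negative.
- pcb: Brown circuit board, 90 by 70 mm, 19 mm high, on the far part of the mat; bystander. Origin at the centre of its underside.
- screwdriver: Red screwdriver, 170 mm, bystander.
- file_brush: File brush with a wooden back, 140 mm, bystander.
Things that resemble listed ones, but are neither listed nor needed, are in the scene too. Of the things that look like the file, the larger one is meant.

How it is judged:
By the outcome, as a careful person would: the job done as asked, in the order asked, and still so for the second after the job is handed in, with the robot touching nothing.
It also fails if it takes over 67 s, if anything falls off the work surface, if the arm or the gripper's body presses on something with over 40 N, if the wrist force passes 120 N, or if a joint passes its speed limit or range.

## Robot

A 7-joint arm with a two-finger parallel gripper is mounted at the origin on the work surface. World frame = base frame: x ahead of the robot, y to its left, z up, the work surface at z = 0. Lengths are in m, angles in rad, forces in N, time in s.
With the tool pointing down it reaches from about 0.35 to 0.9 m from the base axis. Payload 7.2 kg.
Tool frame: the origin (TCP) lies midway between the tips of the shut fingers; the grasp point (between the pads) lies 19 mm behind it; z points along the fingers, y is the direction in which the jaws open and shut (so a half turn about z gives the same grasp; the last joint's range is limited). The gripper opens to 88 mm and grips with 3 to 60 N. Pads are 20 mm wide; open, the fingers measure 115 mm over their backs; the gripper's body (75 mm by 178 mm) begins 61 mm behind the grasp point.
Start: joints at [1.218, 0.411, -0.013, 1.596, 0.006, 1.134, -0.082], TCP at [0.176, -0.6, 0.223] pointing down, gripper open.
Joint ranges: [-2.95, 2.95], [-0.29, 1.99], [-1.47, 1.44], [0.14, 2.54], [-1.03, 4.17], [0.13, 1.85], [-2.86, 2.86]. Speed limits (rad/s): [2.39, 2.39, 3.01, 3.01, 3.14, 3.14, 3.14].

## Interface

Orientations are given as a rotation vector (axis times angle).
In Python, from station import telemetry, capture, camera_model, manip, spot_in, silhouettes gives the robot as it stands.
- The arm moves only by the tool carry_out, never from a script. Its argument "targets" is one flat list of numbers, 6 for each row, row after row: the shift along the tool's x, y, z in m, then the turn, a rotation vector about the tool's x, y, z in degrees. A call has 1 to 20 rows; each row is the pose to reach, as a shift and turn from the pose commanded when the call began, along the tool's axes at that moment; what a row does not reach only later rows make up. A row lasts 1/10 s, in which the tool goes at most 50 mm and 8.59 degrees, less where a joint would pass 70% of its speed; a pose out of reach is approached as far as the arm can. A call with a gripper value outside its range is refused whole. "hand" is the gripper command: -1 is fully open, 1 is shut, values between are in proportion, set as the call begins (left out, the last holds). The fingers move at their own pace and stop on an object; the grip force is fixed at half the most. Time passes only in rows, so rows that repeat a pose let the fingers close. It gives the time, the measured TCP pose, the force and the opening at its end, in the units of the state.
- telemetry.get_state(): the state, without advancing time (a new reading comes with each control period).
- capture(name): name is "scene" or "top" or "wrist"; returns (picture, depth): 400x640x3 uint8, blue, green, red; 400x640 float32, m along the optical axis (not along the pixel's ray), 0 where there is no reading.
- camera_model(name): a dict with "K" (3x3 intrinsics, pixels), "origin" and "attitude" of the camera in the world. Camera axes: x right, y down, z forward; pixel columns grow to the right and rows downward; lengths in m; the calibration is good to about 2 mm. A picture is of the moment at which its call begins: read the wrist's pose just before it. camera_model takes no time and is no camera call; for the wrist camera it gives the pose at the moment of the call.
- manip.finish_job(): hands the job in, once; it reports no verdict.
Trained networks look in the newest picture that a camera, given by its name, has taken for a name from the list of things; names that differ only in an ending like _2 or _b are one class to them, and where a whole thing is asked for, a point or a joint stands for the part that bears it (a point fixed in the world has none). Each returns a list of dicts, best first, with "conf" (0 to 1); they miss things now and then, are a little off and sometimes report something else, mostly with a low value. They report only what shows in the picture. A call takes as long as a camera call. They do not tell look-alikes from the thing itself.
- spot_in(label, camera): "box" ([centre column, centre row, width, height] in pixels, round what is visible of it).
- silhouettes(label, camera): "mask" (400x640 bool, what is visible of it) and "box" ([centre column, centre row, width, height] in pixels, round what is visible of it).
The state is a dict: "time": time; "joint_pos": joint angles; "joint_vel": joint speeds; "joint_efforts": joint torques, N m; "position": TCP position; "eef_rot": TCP orientation; "force": force on the tool from outside, world axes, zero at the start; "moment": the same for the moment, N m; "grip_width": finger opening in m.
Only numpy, scipy, OpenCV 4.12 (cv2) and the standard library are available. Lean on these libraries where they do the work, as an engineer would, in place of code of your own. Each camera call takes 0.05 s, during which the arm holds its last target.

## Working session

There is one attempt and no reset: what is moved stays moved. The work goes in short steps, Python scripts to look and compute and a tool call to move; the robot and the scene stay as the last step left them, time stands still between calls to the robot, and variables do not carry over. Pictures are saved under pics/ and viewed, and the job is handed in when it is done.

Besides the shell and the picture viewer there is one more tool, called after "Call:" in YAML: its name, and indented under it one key for each argument. carry_out: Moves the arm, as the interface text tells. Its arguments: {"type":"object","properties":{"targets":{"type":"array"},"hand":{"type":"number"}},"required":["targets"]}

```bash
ls; mkdir -p pics; python3 - <<'E'
from station import telemetry, capture, camera_model
import cv2,numpy as np
s=telemetry.get_state();print({k:np.round(v,3) for k,v in s.items()})
for n in ["scene","top","wrist"]:
    m=camera_model(n);print(n,np.round(m["K"],1).tolist(),np.round(m["origin"],3),np.round(m["attitude"],3).tolist())
    p,d=capture(n);cv2.imwrite(f"pics/{n}0.png",p);np.save(f"{n}0.npy",d)
E
```

```text
pics
{'time': np.float64(0.0), 'joint_pos': array([ 1.218,  0.412, -0.013,  1.597,  0.006,  1.134, -0.082]), 'joint_vel': array([-0.002, -0.002, -0.   ,  0.001, -0.   , -0.001,  0.002]), 'joint_efforts': array([ 1.0000e-03, -5.8795e+01,  6.4200e-01, -2.9107e+01, -5.4000e-02,
        1.9000e-02,  0.0000e+00]), 'position': array([ 0.175, -0.599,  0.222]), 'eef_rot': array([-3.108e+00, -4.460e-01,  1.000e-03]), 'force': array([ 0.541,  1.078, -0.483]), 'moment': array([-0.007, -0.036, -0.02 ]), 'grip_width': np.float64(0.088)}
scene [[434.7, 0.0, 326.4], [0.0, 434.7, 194.1], [0.0, 0.0, 1.0]] [ 1.059 -0.147  0.851] [-2.047, -1.533, 0.503]
top [[465.8, 0.0, 328.7], [0.0, 465.8, 202.2], [0.0, 0.0, 1.0]] [0.355 0.004 1.21 ] [-2.101, 2.154, -0.134]
wrist [[340.0, 0.0, 321.2], [0.0, 340.0, 195.9], [0.0, 0.0, 1.0]] [ 0.256 -0.576  0.384] [2.31, -1.731, -0.267]
```

View pics/scene0.png

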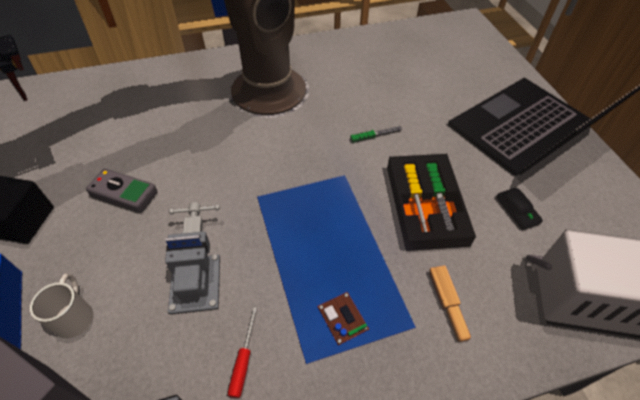

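View pics/top0.png

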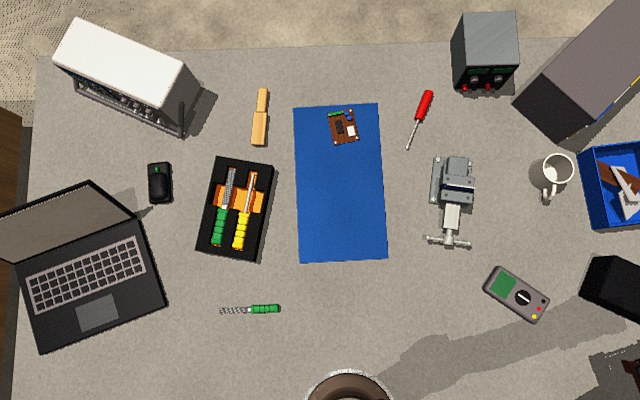

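```bash
cat > h.py <<'E'
from station import telemetry, capture, camera_model, manip, spot_in, silhouettes
import cv2,numpy as np
from scipy.spatial.transform import Rotation as R
def P(n,u,v,d,m=None):
    m=m or camera_model(n);K=np.array(m["K"]);c=np.array([(u-K[0,2])/K[0,0]*d,(v-K[1,2])/K[1,1]*d,np.broadcast_to(d,np.shape(u))])
    return (Rm(m)@c.reshape(3,-1)).T+np.array(m["origin"])
def Rm(m):
    a=np.array(m["attitude"]);return R.from_rotvec(a).as_matrix() if a.shape==(3,) else a
def proj(n,X,m=None):
    m=m or camera_model(n);c=(np.atleast_2d(X)-np.array(m["origin"]))@Rm(m);q=c@np.array(m["K"]).T;return q[:,:2]/q[:,2:]
def Pz(n,u,v,z,m=None):
    m=m or camera_model(n);r=P(n,np.atleast_1d(u).astype(float),np.atleast_1d(v).astype(float),1.0,m)-np.array(m["origin"])
    o=np.array(m["origin"]);return o+r*((z-o[2])/r[:,2:])
E
python3 - <<'E'
from h import *
for c in ["top","scene"]:
    capture(c)
    for l in ["file","round_file","tray","mat","vise","panel","pcb"]:
        for r in silhouettes(l,c):
            k=r["mask"]; print(c,l,round(r["conf"],2),np.round(r["box"]),k.sum())
print(telemetry.get_state()["time"])
E
```

```text
top file 0.78 [248. 309.  65.   9.] 417
top file 0.61 [222. 208.  23.  73.] 619
top round_file 0.87 [242. 212.  26.  74.] 507
top tray 0.75 [236. 210.  79. 104.] 4879
top mat 0.66 [341. 182.  98. 162.] 12811
top mat 0.57 [223. 209.  21.  74.] 671
top vise 0.62 [449. 200.  53.  92.] 2695
top panel 0.7 [458. 190.  29.  11.] 107
top pcb 0.82 [344. 128.  34.  37.] 875
top pcb 0.25 [225. 207.  24.  72.] 660
scene file 0.9 [375. 134.  51.  11.] 308
scene file 0.82 [442. 198.  28.  68.] 621
scene round_file 0.91 [416. 196.  24.  70.] 472
scene mat 0.93 [336. 271. 153. 190.] 15954
scene mat 0.66 [451. 305.  39.  76.] 1221
scene vise 0.85 [194. 260.  59. 110.] 4482
scene panel 0.79 [184. 244.  36.  10.] 353
scene pcb 0.8 [345. 319.  49.  46.] 1510
0.95
```

```bash
python3 - <<'E'
from h import *
p=cv2.imread("pics/top0.png");d=np.load("top0.npy")
a=cv2.resize(p[145:325,185:315],None,fx=4,fy=4,interpolation=cv2.INTER_CUBIC)
b=cv2.resize(p[145:255,415:490],None,fx=4,fy=4,interpolation=cv2.INTER_CUBIC)
c=np.zeros((720,820,3),np.uint8);c[:a.shape[0],:a.shape[1]]=a;c[:b.shape[0],520:520+b.shape[1]]=b
cv2.imwrite("pics/c1.png",cv2.resize(c,None,fx=.83,fy=.83)[:600,:800])
capture("top")
for r in silhouettes("file","top"):
    k=r["mask"];v,u=np.nonzero(k);x=Pz("top",u,v,0.03 if r["box"][1]<280 else 0.01)[:,:2]
    m=x.mean(0);w,e=np.linalg.eigh(np.cov((x-m).T));t=(x-m)@e[:,1];print("file",m,e[:,1],np.ptp(t))
for r in silhouettes("tray","top")[:1]:
    k=r["mask"].astype(np.uint8);v,u=np.nonzero(k);x=Pz("top",u,v,0.045)[:,:2].astype(np.float32);print("tray",cv2.minAreaRect(x))
for r in silhouettes("mat","top")[:1]:
    k=r["mask"].astype(np.uint8);v,u=np.nonzero(k);x=Pz("top",u,v,0.003)[:,:2].astype(np.float32);print("mat",cv2.minAreaRect(x))
for r in silhouettes("panel","top")[:1]:
    k=r["mask"].astype(np.uint8);v,u=np.nonzero(k);x=Pz("top",u,v,0.13)[:,:2].astype(np.float32);print("panel",cv2.minAreaRect(x),np.median(d[v,u]))
for q in [(448,212),(460,165),(460,185),(341,182),(222,235),(243,235)]: print(q,P("top",np.array([q[0]]),np.array([q[1]]),d[q[1],q[0]]))
E
```

```text
file [0.2728442  0.23889463] [-0.02697158  0.9996362 ] 0.15034660384756712
file [0.52774666 0.30838174] [-0.97805632  0.20834065] 0.1998081893304145
tray ((0.5286670327186584, 0.2741807699203491), (0.16243508458137512, 0.25227832794189453), 78.51457977294922)
mat ((0.5991206765174866, 0.007911697030067444), (0.4231639504432678, 0.23425309360027313), 2.114563226699829)
panel ((0.5508379340171814, -0.2711870074272156), (0.06301417946815491, 0.010812470689415932), 80.00172424316406) 1.0990832
(448, 212) [[ 0.50107157 -0.25765824  0.06742509]]
(460, 165) [[ 0.61489205 -0.29071717  0.08224839]]
(460, 185) [[ 0.56172475 -0.28307523  0.09917647]]
(341, 182) [[0.59654787 0.00288939 0.00259898]]
(222, 235) [[0.46121191 0.3087273  0.03613104]]
(243, 235) [[0.45933638 0.25375226 0.04218769]]
```

View pics/c1.png

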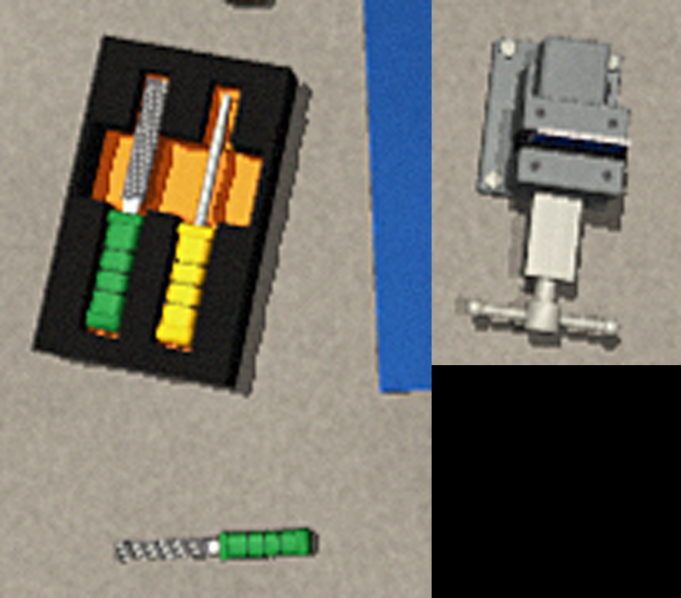

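```bash
cat >> h.py <<'E'
def rel(cmd,tgt):
    "cmd,tgt: (x,y,z,yawdeg) tool down; prints shift mm in tool axes & turn about z deg"
    a=np.radians(cmd[3]);d=np.array(tgt[:3])-np.array(cmd[:3])
    print("shift",np.round([d[0]*np.cos(a)+d[1]*np.sin(a),d[0]*np.sin(a)-d[1]*np.cos(a),-d[2]],4),"turn",round(-(tgt[3]-cmd[3]),2))
def st():
    s=telemetry.get_state();M=R.from_rotvec(s["eef_rot"]).as_matrix()
    print("t",round(s["time"],2),"pos",np.round(s["position"],4),"yaw",round(np.degrees(np.arctan2(M[1,0],M[0,0])),2),"z",np.round(M[:,2],4),"F",np.round(s["force"],2),"w",round(s["grip_width"],4));return s
E
python3 -c "
from h import *
st(); m=camera_model('wrist');print(Rm(m))
rel((.176,-.6,.223,16.33),(.47,-.257,.28,-10))
"
```

```text
t 1.2 pos [ 0.1756 -0.5998  0.2227] yaw 16.32 z [ 0.e+00 -1.e-04 -1.e+00] F [-0.22 -0.02 -0.03] w 0.0878
[[ 2.80439776e-01 -9.15694247e-01 -2.87849922e-01]
 [-9.59871496e-01 -2.67378445e-01 -8.45900654e-02]
 [ 4.93771808e-04  3.00021354e-01 -9.53932358e-01]]
shift [ 0.3786 -0.2465 -0.057 ] turn 26.33
```

Call:
carry_out:
  targets: [0.03,-0.02,-0.02,0,0,2,0.07,-0.045,-0.04,0,0,5,0.11,-0.07,-0.057,0,0,8,0.15,-0.1,-0.057,0,0,11,0.19,-0.125,-0.057,0,0,14,0.23,-0.15,-0.057,0,0,17,0.27,-0.175,-0.057,0,0,20,0.31,-0.2,-0.057,0,0,23,0.35,-0.226,-0.057,0,0,25,0.37,-0.24,-0.057,0,0,26.3,0.3786,-0.2465,-0.057,0,0,26.3,0.3786,-0.2465,-0.057,0,0,26.3,0.3786,-0.2465,-0.057,0,0,26.3]
  hand: 0.09

```text
time: 2.5
position: [0.4687, -0.2585, 0.2796]
eef_rot: [3.129, -0.275, -0.001]
force: [-0.3, 0.2, -0.0]
grip_width: 0.0397
```

```bash
python3 - <<'E'
from h import *
st();m=camera_model("wrist");p,d=capture("wrist");cv2.imwrite("pics/w1.png",p);np.savez("w1.npz",d=d,K=m["K"],o=m["origin"],a=m["attitude"])
for r in silhouettes("panel","wrist"): print(r["conf"],r["box"],r["mask"].sum())
rel((.47,-.257,.28,-10),(.471,.321,.25,-12))
E
```

```text
t 2.5 pos [ 0.4687 -0.2585  0.2796] yaw -10.05 z [-6.e-04 -7.e-04 -1.e+00] F [-0.31  0.23 -0.01] w 0.0397
0.89 [325.2, 87.5, 73.0, 2.6] 314
shift [-0.0994 -0.5694  0.03  ] turn 2
```

View pics/w1.png

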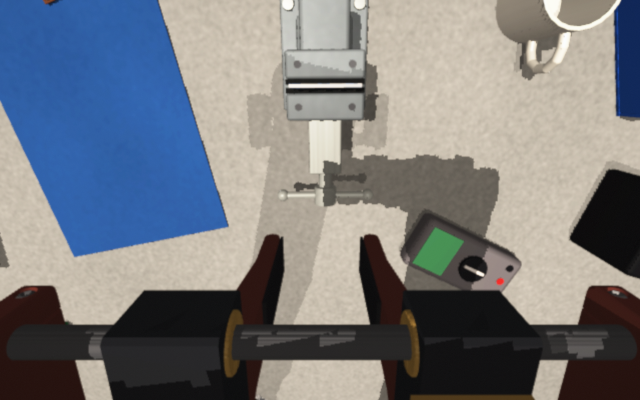

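```bash
python3 - <<'E'
from h import *
z=np.load("w1.npz");m=dict(K=z["K"],origin=z["o"],attitude=z["a"])
p=cv2.imread("pics/w1.png");g=p.mean(2)
cv2.imwrite("pics/w1c.png",cv2.resize(p[40:130,270:380],None,fx=6,fy=6,interpolation=cv2.INTER_CUBIC))
s=g[80:95,280:372];print(s[:, 40].astype(int), s[:,6:14].astype(int).tolist()[5:9])
cols=np.arange(284,368);U=[];V=[]
for c in cols:
    col=g[80:94,c];w=np.clip(col-200,0,None)
    if w.sum()>60: U.append(c);V.append((w*np.arange(80,94)).sum()/w.sum())
U=np.array(U);V=np.array(V);f=np.polyfit(U,V,1);print(U.min(),U.max(),f,np.std(V-np.polyval(f,U)))
e=[U.min()-.5,U.max()+.5];x=Pz("wrist",np.array(e),np.polyval(f,e),0.13,m);print(x,np.linalg.norm(x[0]-x[1]),x.mean(0));dd=x[0]-x[1];print("yaw vise",np.degrees(np.arctan2(-dd[0],dd[1])))
print(P("wrist",U,V,z["d"][np.round(V).astype(int),U],m)[::12])
E
```

```text
[ 30  29  49 141 226 242 241 190  63  16  23  29  41  91 132] [[152, 151, 203, 243, 245, 245, 245, 245], [169, 173, 207, 240, 244, 245, 244, 244], [140, 140, 164, 198, 205, 206, 206, 206], [86, 76, 84, 95, 90, 90, 91, 87]]
289 360 [-5.91334249e-03  8.70375540e+01] 0.039886419563705505
[[ 0.55881484 -0.24561732  0.13      ]
 [ 0.54818284 -0.30741145  0.13      ]] 0.06270210217604494 [ 0.55349884 -0.27651439  0.13      ]
yaw vise -9.762449529947952
[[ 0.55882203 -0.24604684  0.12981913]
 [ 0.55699242 -0.25638629  0.13061547]
 [ 0.55521217 -0.26663424  0.12931648]
 [ 0.55336503 -0.27693744  0.12983336]
 [ 0.55161456 -0.28731209  0.12839836]
 [ 0.54992655 -0.29759682  0.12941214]]
```

View pics/w1c.png

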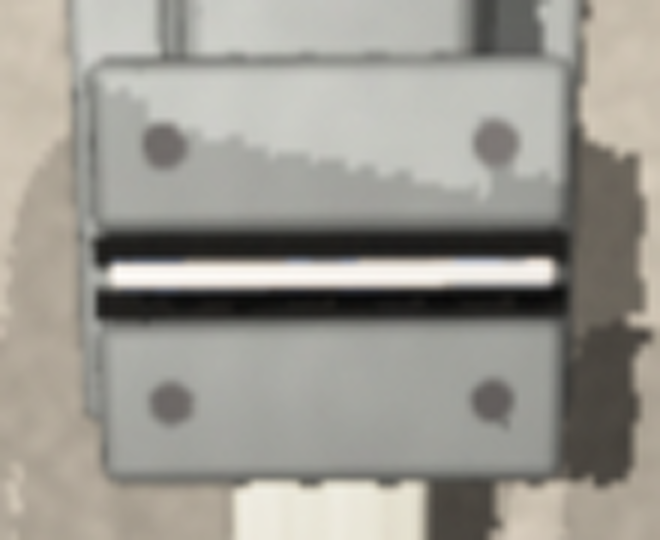

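Call:
carry_out:
  targets: [-0.007,-0.04,0,0,0,0,-0.0155,-0.09,0,0,0,0,-0.0235,-0.135,0,0,0,0,-0.0315,-0.18,0,0,0,0,-0.0395,-0.225,0,0,0,0,-0.047,-0.27,0,0,0,1,-0.055,-0.315,0,0,0,2,-0.063,-0.36,0.01,0,0,2,-0.071,-0.405,0.02,0,0,2,-0.0785,-0.45,0.03,0,0,2,-0.0865,-0.495,0.03,0,0,2,-0.094,-0.54,0.03,0,0,2,-0.0985,-0.564,0.03,0,0,2,-0.0994,-0.5694,0.03,0,0,2,-0.0994,-0.5694,0.03,0,0,2,-0.0994,-0.5694,0.03,0,0,2]

```text
time: 4.2
position: [0.4714, 0.3188, 0.2495]
eef_rot: [3.123, -0.332, 0.0]
force: [0.0, 0.2, -0.3]
grip_width: 0.0399
```

```bash
python3 - <<'E'
from h import *
st();m=camera_model("wrist");p,d=capture("wrist");cv2.imwrite("pics/w2.png",p);np.savez("w2.npz",d=d,K=m["K"],o=m["origin"],a=m["attitude"])
for l in ["file","round_file"]:
  for r in silhouettes(l,"wrist"):
    print(l,r["conf"],r["box"],r["mask"].sum());v,u=np.nonzero(r["mask"]);x=Pz("wrist",u,v,0.034,m)[:,:2]
    c=x.mean(0);w,e=np.linalg.eigh(np.cov((x-c).T));t=(x-c)@e[:,1];print(c,e[:,1],t.min(),t.max())
E
```

```text
t 4.2 pos [0.4714 0.3188 0.2495] yaw -12.13 z [ 1.0e-04 -1.4e-03 -1.0e+00] F [ 0.    0.21 -0.32] w 0.0399
file 0.89 [322.9, 99.5, 25.1, 197.7] 4006
[0.53492072 0.30474128] [-0.98003698  0.19881527] -0.10138328578333873 0.09907669684468819
file 0.63 [407.0, 288.2, 111.8, 30.2] 840
[0.29352818 0.22240979] [-0.03116093  0.99951438] -0.046090814941437123 0.09568139591774745
file 0.36 [557.7, 95.8, 164.6, 190.8] 27772
[0.50075195 0.05526818] [-0.91614706 -0.40084231] -0.12621757204142192 0.12332986584452049
round_file 0.9 [371.3, 98.3, 26.2, 192.0] 2822
[0.50217914 0.25479768] [-0.97916225  0.20307953] -0.12019375710036345 0.07758653562942858
```

View pics/w2.png

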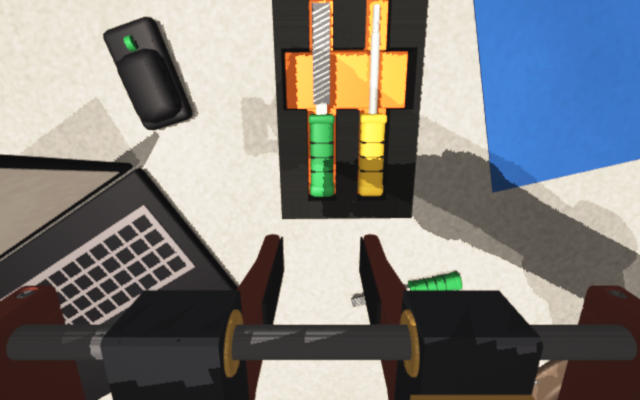

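```bash
python3 - <<'E'
from h import *
z=np.load("w2.npz");m=dict(K=z["K"],origin=z["o"],attitude=z["a"]);d=z["d"]
p=cv2.imread("pics/w2.png")
cv2.imwrite("pics/w2c.png",cv2.resize(p[0:220,260:430],None,fx=3.5,fy=2.7,interpolation=cv2.INTER_CUBIC))
# height-map based: blade pixels above trough floor
v,u=np.mgrid[0:220,260:430];X=P("wrist",u.ravel(),v.ravel(),d[0:220,260:430].ravel(),m).reshape(220,170,3)
for r in range(55,106,10):
    k=np.nonzero((X[r,:,2]>0.022)&(X[r,:,2]<0.045)&(np.arange(260,430)>300)&(np.arange(260,430)<345))[0]+260
    e=Pz("wrist",[k.min()-.5,k.max()+.5],[r,r],.032,m);print(r,k.min(),k.max(),np.round(e.mean(0),4),round(np.linalg.norm(e[0]-e[1]),4))
print(np.round(X[:,61,2],3)[95:205:3], np.round(X[:,61,:],3)[108:120].tolist())
E
```

```text
55 313 329 [0.5859 0.2941 0.032 ] 0.0176
65 313 329 [0.5765 0.2961 0.032 ] 0.0177
75 313 329 [0.5669 0.2982 0.032 ] 0.0179
85 313 329 [0.5571 0.3003 0.032 ] 0.018
95 313 329 [0.5471 0.3025 0.032 ] 0.0182
105 317 326 [0.5369 0.3041 0.032 ] 0.0108
[0.031 0.032 0.032 0.031 0.031 0.03  0.031 0.042 0.042 0.04  0.04  0.04
 0.041 0.04  0.039 0.04  0.042 0.041 0.039 0.041 0.041 0.041 0.04  0.041
 0.041 0.041 0.041 0.041 0.04  0.042 0.042 0.042 0.041 0.04  0.033 0.044
 0.045] [[0.534, 0.305, 0.032], [0.533, 0.306, 0.031], [0.532, 0.306, 0.03], [0.531, 0.306, 0.032], [0.53, 0.306, 0.031], [0.529, 0.306, 0.031], [0.528, 0.307, 0.04], [0.527, 0.307, 0.041], [0.526, 0.307, 0.042], [0.526, 0.307, 0.044], [0.524, 0.307, 0.041], [0.523, 0.308, 0.042]]
```

View pics/w2c.png

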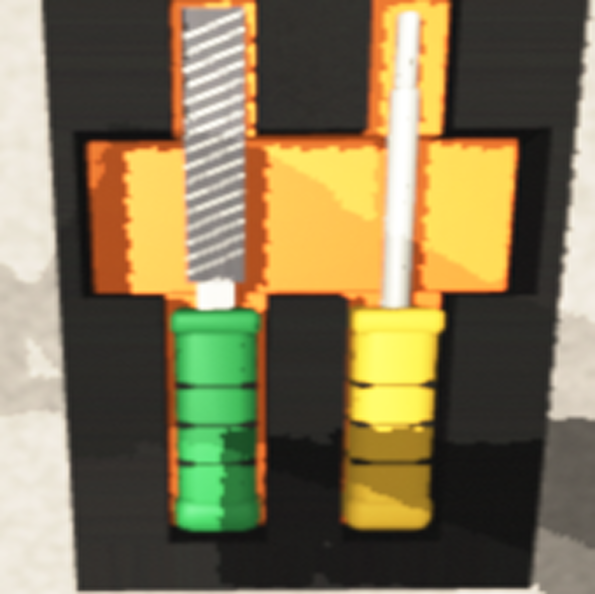

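```bash
python3 -c "
from h import *
st()
rel((.471,.321,.25,-12),(.5573,.3003,.10,-12.2))
"
```

```text
t 4.35 pos [0.4712 0.3193 0.2498] yaw -12.13 z [ 6.e-04 -7.e-04 -1.e+00] F [-0.28 -0.53 -0.49] w 0.0398
shift [0.0887 0.0023 0.15  ] turn 0.2
```

Call:
carry_out:
  targets: [0.03,0.001,0.02,0,0,0,0.06,0.002,0.05,0,0,0.2,0.085,0.0023,0.09,0,0,0.2,0.0887,0.0023,0.12,0,0,0.2,0.0887,0.0023,0.14,0,0,0.2,0.0887,0.0023,0.15,0,0,0.2,0.0887,0.0023,0.15,0,0,0.2,0.0887,0.0023,0.15,0,0,0.2,0.0887,0.0023,0.15,0,0,0.2]

```text
time: 5.25
position: [0.5575, 0.3009, 0.1013]
eef_rot: [-3.123, 0.333, -0.003]
force: [0.6, 0.1, 0.3]
grip_width: 0.04
```

```bash
python3 - <<'E'
from h import *
st();m=camera_model("wrist");p,d=capture("wrist");cv2.imwrite("pics/w3.png",p);s=st()
print(proj("wrist",[[.5573,.3003,.03],[.528,.3065,.042],s["position"]],m))
E
```

```text
t 5.25 pos [0.5575 0.3009 0.1013] yaw -12.18 z [ 0.0023  0.0011 -1.    ] F [0.59 0.13 0.26] w 0.04
t 5.3 pos [0.5574 0.301  0.1012] yaw -12.18 z [ 0.0022  0.0011 -1.    ] F [ 0.47 -0.62  0.21] w 0.0401
[[322.40787142 209.5335906 ]
 [322.59073641 254.30748484]
 [321.43079805 254.90278348]]
```

View pics/w3.png

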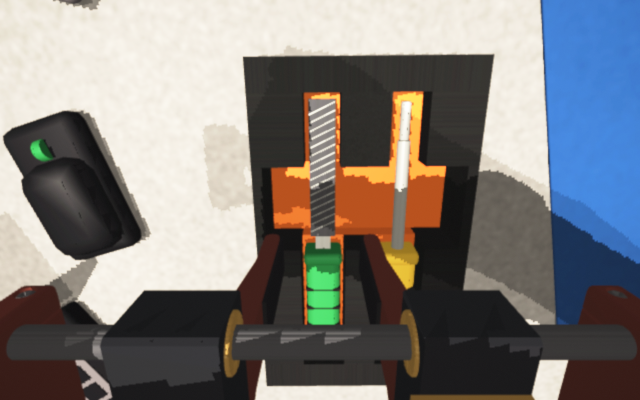

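Call:
carry_out:
  targets: [0,0,0.02,0,0,0,0,0,0.045,0,0,0,0,0,0.065,0,0,0,0,0,0.077,0,0,0,0,0,0.081,0,0,0,0,0,0.081,0,0,0,0,0,0.081,0,0,0,0,0,0.081,0,0,0]

```text
time: 6.1
position: [0.5574, 0.3009, 0.0197]
eef_rot: [-3.123, 0.333, -0.002]
force: [-0.1, -0.1, -0.8]
grip_width: 0.0398
```

Call:
carry_out:
  targets: [0,0,0,0,0,0,0,0,0,0,0,0,0,0,0,0,0,0,0,0,0,0,0,0,0,0,0,0,0,0,0,0,0,0,0,0]
  hand: 1

```text
time: 6.7
position: [0.5569, 0.3004, 0.0187]
eef_rot: [3.124, -0.333, 0.0]
force: [-0.2, -0.1, 0.8]
grip_width: 0.0172
```

Call:
carry_out:
  targets: [0,0,-0.003,0,0,0,0,0,-0.01,0,0,0,0,0,-0.02,0,0,0,0,0,-0.035,0,0,0,0,0,-0.055,0,0,0,0,0,-0.08,0,0,0,0,0,-0.1,0,0,0,0,0,-0.11,0,0,0,0,0,-0.11,0,0,0,0,0,-0.11,0,0,0]

```text
time: 7.7
position: [0.5566, 0.3001, 0.1284]
eef_rot: [3.123, -0.334, -0.0]
force: [0.5, 0.6, -2.0]
grip_width: 0.0174
```

```bash
python3 - <<'E'
from h import *
st();p,d=capture("wrist");cv2.imwrite("pics/w4.png",p);np.save("w4.npy",d)
E
```

```text
t 7.7 pos [0.5566 0.3001 0.1284] yaw -12.19 z [-2.e-04 -4.e-04 -1.e+00] F [ 0.49  0.63 -2.02] w 0.0174
```

View pics/w4.png

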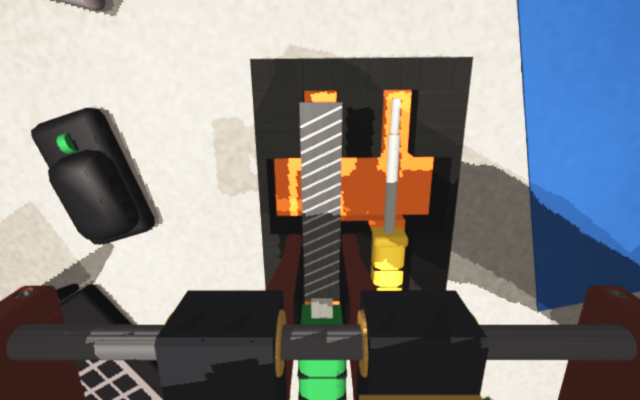

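```bash
python3 - <<'E'
from h import *
d=np.load("w4.npy");m=camera_model("wrist")
v=np.arange(105,295,15);print(np.round(P("wrist",np.full(v.shape,321),v,d[v,321],m),4).tolist())
rel((.5573,.3003,.129,-12.2),(.550,-.003,.03,-10))
E
```

```text
[[0.6317, 0.2839, 0.1428], [0.6256, 0.2852, 0.141], [0.6194, 0.2866, 0.1411], [0.613, 0.2879, 0.1414], [0.6063, 0.2894, 0.1407], [0.5997, 0.2908, 0.141], [0.5925, 0.2924, 0.1401], [0.5855, 0.2939, 0.1406], [0.5782, 0.2955, 0.1408], [0.5703, 0.2972, 0.14], [0.5626, 0.2989, 0.1402], [0.5544, 0.3006, 0.14], [0.546, 0.3025, 0.1398]]
shift [0.057 0.298 0.099] turn -2.2
```

Call:
carry_out:
  targets: [0.003,0.015,0,0,0,0,0.009,0.045,0,0,0,0,0.0165,0.085,0,0,0,0,0.024,0.125,0,0,0,0,0.0315,0.165,0,0,0,0,0.039,0.205,0,0,0,-1,0.0465,0.243,0,0,0,-2.2,0.052,0.272,0.01,0,0,-2.2,0.0555,0.29,0.03,0,0,-2.2,0.057,0.298,0.055,0,0,-2.2,0.057,0.298,0.08,0,0,-2.2,0.057,0.298,0.095,0,0,-2.2,0.057,0.298,0.099,0,0,-2.2,0.057,0.298,0.099,0,0,-2.2,0.057,0.298,0.099,0,0,-2.2]

```text
time: 9.25
position: [0.5502, -0.0025, 0.0305]
eef_rot: [-3.13, 0.272, -0.002]
force: [0.5, 0.0, -0.6]
grip_width: 0.0173
```

```bash
python3 - <<'E'
from h import *
st();p,d=capture("scene");cv2.imwrite("pics/s1.png",cv2.resize(p[150:350,220:480],None,fx=3,fy=3))
E
```

```text
t 9.25 pos [ 0.5502 -0.0025  0.0305] yaw -9.95 z [ 1.2e-03  1.0e-04 -1.0e+00] F [ 0.48  0.02 -0.62] w 0.0173
```

View pics/s1.png

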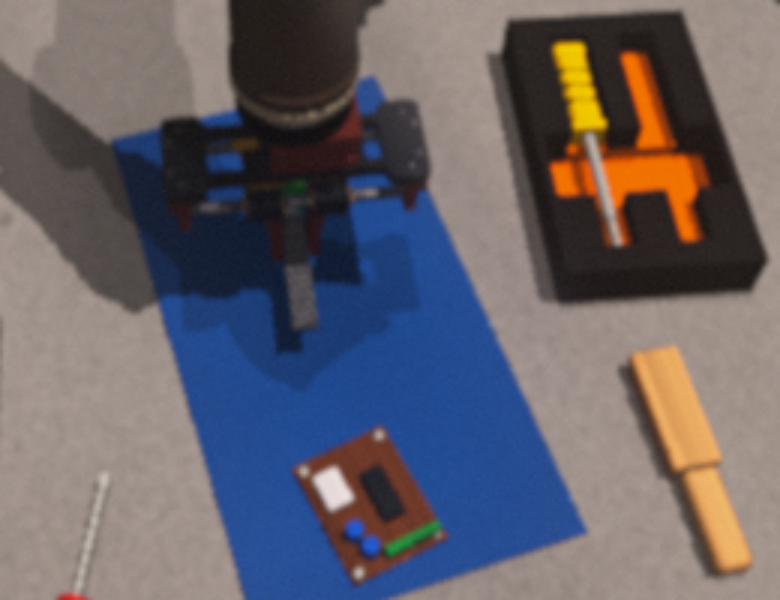

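The file hangs over the clear near half of the mat, well away from the board. I'm lowering it.

Call:
carry_out:
  targets: [0,0,0.008,0,0,0,0,0,0.014,0,0,0,0,0,0.018,0,0,0,0,0,0.021,0,0,0,0,0,0.0225,0,0,0,0,0,0.0235,0,0,0,0,0,0.0235,0,0,0,0,0,0.0235,0,0,0]

```text
time: 10.1
position: [0.5497, -0.0028, 0.0062]
eef_rot: [3.13, -0.273, 0.0]
force: [0.2, 0.3, -1.2]
grip_width: 0.0174
```

Call:
carry_out:
  targets: [0,0,0.001,0,0,0,0,0,0.0012,0,0,0]

```text
time: 10.3
position: [0.5496, -0.0029, 0.005]
eef_rot: [3.13, -0.273, 0.0]
force: [-0.2, 0.0, -1.0]
grip_width: 0.0174
```

Call:
carry_out:
  targets: [0,0,0,0,0,0,0,0,0,0,0,0,0,0,0,0,0,0,0,0,0,0,0,0]
  hand: 0.0

```text
time: 10.7
position: [0.5497, -0.0029, 0.0051]
eef_rot: [3.13, -0.273, 0.0]
force: [-0.2, -0.2, -0.9]
grip_width: 0.0431
```

Call:
carry_out:
  targets: [0,0,-0.01,0,0,0,0,0,-0.03,0,0,0,0,0,-0.06,0,0,0,-0.03,0,-0.1,0,0,0,-0.07,0,-0.12,0,0,0,-0.09,0,-0.12,0,0,0,-0.09,0,-0.12,0,0,0,-0.09,0,-0.12,0,0,0]

```text
time: 11.5
position: [0.4618, 0.0125, 0.1257]
eef_rot: [3.129, -0.274, 0.003]
force: [-0.0, 0.4, -0.3]
grip_width: 0.0436
```

```bash
python3 - <<'E'
from h import *
st();m=camera_model("wrist");p,d=capture("wrist");cv2.imwrite("pics/w5.png",p);np.savez("w5.npz",d=d,K=m["K"],o=m["origin"],a=m["attitude"])
for r in silhouettes("file","wrist"):
    print(r["conf"],r["box"],r["mask"].sum());v,u=np.nonzero(r["mask"]);x=Pz("wrist",u,v,0.02,m)[:,:2]
    c=x.mean(0);w,e=np.linalg.eigh(np.cov((x-c).T));t=(x-c)@e[:,1];print(c,e[:,1],np.degrees(np.arctan2(e[1,1],e[0,1])),t.min(),t.max())
E
```

```text
t 11.5 pos [0.4618 0.0125 0.1257] yaw -9.99 z [ 1.8e-03 -5.0e-04 -1.0e+00] F [-0.02  0.4  -0.25] w 0.0436
0.59 [322.1, 116.9, 34.6, 232.6] 6400
[0.51621779 0.00259475] [-0.98585059  0.1676264 ] 170.35015834698055 -0.08776499748204081 0.08801620767543714
```

View pics/w5.png

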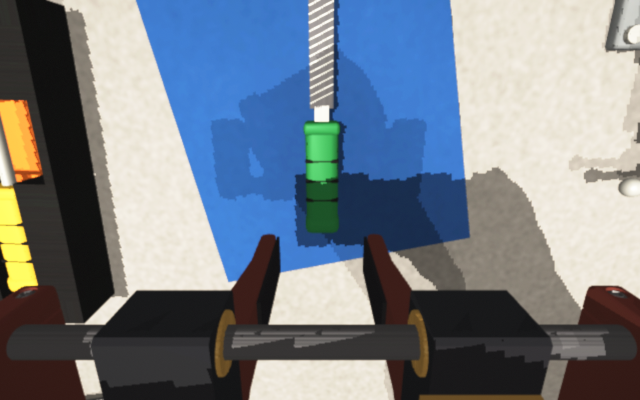

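```bash
python3 - <<'E'
from h import *
z=np.load("w5.npz");m=dict(K=z["K"],origin=z["o"],attitude=z["a"]);d=z["d"]
p=cv2.imread("pics/w5.png").astype(int);b,g,r=p[...,0],p[...,1],p[...,2]
k=(g>1.6*b)&(g>1.6*r)&(g>40);k[:,:280]=0;k[:,360:]=0;k[250:]=0
C=[]
for row in range(136,228,6):
    u=np.nonzero(k[row])[0];x=Pz("wrist",[u.min()-.5,u.max()+.5],[row,row],.015,m);C.append(x.mean(0)); print(row,u.min(),u.max(),np.round(x.mean(0),4),round(np.linalg.norm(x[0]-x[1]),4), round(P("wrist",np.array([322]),np.array([row]),d[row,322],m)[0,2],4))
C=np.array(C);f=np.polyfit(C[:,0],C[:,1],1);print("yaw",np.degrees(np.arctan(f[0])))
rows=np.nonzero(k[:,322])[0];print(rows.min(),rows.max(),Pz("wrist",[322,322],[rows.min()-.5,rows.max()+.5],.0265,m))
v=np.arange(0,115,8);X=P("wrist",np.full(v.shape,322),v,d[v,322],m);print(np.round(X[:,2],4),np.round(X[[0,-1]],4))
E
```

```text
136 306 337 [0.509  0.0039 0.015 ] 0.0255 0.0259
142 306 337 [0.5043 0.0048 0.015 ] 0.0256 0.0266
148 306 337 [0.4995 0.0056 0.015 ] 0.0258 0.0251
154 306 337 [0.4948 0.0064 0.015 ] 0.0259 0.0247
160 310 333 [0.4899 0.0073 0.015 ] 0.0195 0.0257
166 307 337 [0.4849 0.0078 0.015 ] 0.0254 0.0251
172 307 337 [0.48   0.0086 0.015 ] 0.0255 0.0263
178 307 336 [0.475  0.0099 0.015 ] 0.0248 0.0263
184 307 336 [0.47   0.0108 0.015 ] 0.0249 0.0263
190 307 336 [0.4649 0.0117 0.015 ] 0.0251 0.026
196 307 336 [0.4597 0.0126 0.015 ] 0.0252 0.0265
202 307 336 [0.4545 0.0136 0.015 ] 0.0254 0.0249
208 307 336 [0.4492 0.0145 0.015 ] 0.0255 0.0261
214 307 336 [0.4438 0.0154 0.015 ] 0.0256 0.026
220 307 337 [0.4383 0.016  0.015 ] 0.0266 0.0262
226 306 337 [0.4329 0.0174 0.015 ] 0.0277 0.0271
yaw -9.963693166250142
123 231 [[0.52034612 0.00156903 0.0265    ]
 [0.43267355 0.01699024 0.0265    ]]
[0.0172 0.0173 0.017  0.0159 0.0166 0.0174 0.0161 0.0165 0.0162 0.0166
 0.0161 0.0168 0.017  0.0172 0.0168] [[ 6.032e-01 -1.300e-02  1.720e-02]
 [ 5.273e-01  3.000e-04  1.680e-02]]
```

```bash
python3 -c "
from h import *
rel((.4614,.0126,.1253,-10),(.4878,.0072,.005,-9.96))
"
```

```text
shift [0.0269 0.0007 0.1203] turn -0.04
```

Call:
carry_out:
  targets: [0.012,0.0003,0.015,0,0,0,0.0269,0.0007,0.04,0,0,0,0.0269,0.0007,0.07,0,0,0,0.0269,0.0007,0.095,0,0,0,0.0269,0.0007,0.11,0,0,0,0.0269,0.0007,0.117,0,0,0,0.0269,0.0007,0.12,0,0,0,0.0269,0.0007,0.12,0,0,0,0.0269,0.0007,0.12,0,0,0]

```text
time: 12.5
position: [0.488, 0.0074, 0.0055]
eef_rot: [-3.13, 0.274, -0.002]
force: [0.1, 0.0, 0.0]
grip_width: 0.0441
```

Call:
carry_out:
  targets: [0,0,0,0,0,0,0,0,0,0,0,0,0,0,0,0,0,0,0,0,0,0,0,0,0,0,0,0,0,0]
  hand: 1

```text
time: 13.0
position: [0.4877, 0.0073, 0.0054]
eef_rot: [3.129, -0.273, 0.001]
force: [-1.7, -1.0, 6.3]
grip_width: 0.0258
```

Call:
carry_out:
  targets: [0,0,-0.003,0,0,0,0,0,-0.01,0,0,0,0,0,-0.03,0,0,0,0,0,-0.06,0,0,0,0,0,-0.1,0,0,0,0,0,-0.14,0,0,0,0,0,-0.16,0,0,0,0,0,-0.165,0,0,0,0,0,-0.165,0,0,0,0,0,-0.165,0,0,0]

```text
time: 14.0
position: [0.4864, 0.0072, 0.1687]
eef_rot: [3.129, -0.273, -0.003]
force: [-0.7, 0.4, -1.4]
grip_width: 0.0256
```

```bash
python3 - <<'E'
from h import *
st();m=camera_model("wrist");p,d=capture("wrist");cv2.imwrite("pics/w6.png",p);np.savez("w6.npz",d=d,K=m["K"],o=m["origin"],a=m["attitude"])
E
```

```text
t 14.0 pos [0.4864 0.0072 0.1687] yaw -9.99 z [-2.1e-03 -1.0e-04 -1.0e+00] F [-0.66  0.44 -1.36] w 0.0256
```

View pics/w6.png

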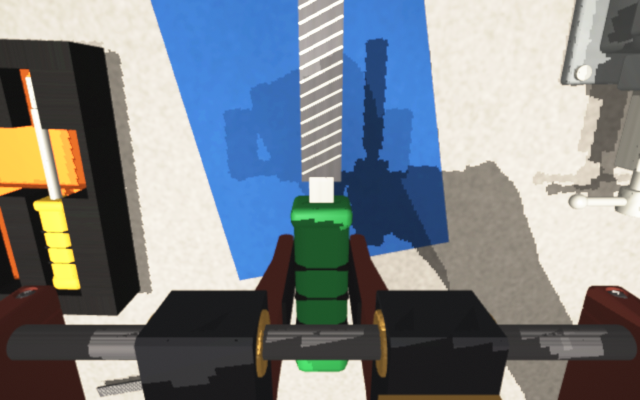

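```bash
cat >> h.py <<'E'
def blade(name,npz=None,rows=(0,178),c0=292,c1=352):
    z=np.load(npz);m=dict(K=z["K"],origin=z["o"],attitude=z["a"]);d=z["d"]
    p=cv2.imread(name)
    V,U=np.mgrid[rows[0]:rows[1]:2,c0:c1];D=d[V,U];X=P("wrist",U.ravel(),V.ravel(),D.ravel(),m).reshape(V.shape+(3,))
    zt=np.nanmedian(X[-20:,(322-c0)-4:(322-c0)+4,2]);ok=(np.abs(X[...,2]-zt)<.012)&(D>0)
    x=X[ok];A=np.c_[x[:,:2]-x[:,:2].mean(0),np.ones(len(x))];q=np.linalg.lstsq(A,x[:,2],rcond=None)[0]
    C=[]
    for i in range(V.shape[0]):
        u=U[i][ok[i]]
        if len(u)>10: C.append(Pz("wrist",[(u.min()+u.max())/2],[V[i,0]],q[2],m)[0])
    C=np.array(C);f=np.polyfit(C[:,0],C[:,1],1);yaw=np.arctan(f[0]);dr=np.array([np.cos(yaw),np.sin(yaw)])
    print("top z at",np.round(x.mean(0),4),"pitch deg",np.round(np.degrees(q[:2]@dr),2),"roll",np.round(np.degrees(q[:2]@[-dr[1],dr[0]]),2),"yaw",np.round(np.degrees(yaw),2),"line: y at x=.5",np.polyval(f,.5),"n",len(x))
E
python3 -c "
from h import *
blade('pics/w6.png','w6.npz')
z=np.load('w6.npz');m=dict(K=z['K'],origin=z['o'],attitude=z['a'])
r=np.arange(185,210,2);print(np.round(P('wrist',np.full(r.shape,322),r,z['d'][r,322],m),4).tolist())
"
```

```text
top z at [ 0.5691 -0.0073  0.1797] pitch deg -0.17 roll 0.03 yaw -9.82 line: y at x=.5 0.004709790901175931 n 3780
[[0.5269, -0.0002, 0.1789], [0.5263, -0.0001, 0.18], [0.5255, 0.0, 0.1805], [0.5242, 0.0003, 0.1792], [0.5235, 0.0004, 0.1804], [0.5223, 0.0006, 0.1796], [0.5214, 0.0007, 0.1796], [0.5203, 0.0009, 0.1794], [0.5194, 0.0011, 0.1795], [0.5197, 0.001, 0.1833], [0.5191, 0.0012, 0.1842], [0.5192, 0.0011, 0.1873], [0.5185, 0.0013, 0.188]]
```

```bash
python3 -c "
from h import *
E=np.array([.5535,-.2765]);a=np.radians(-9.76);ex=np.array([np.cos(a),np.sin(a)]);ey=np.array([-ex[1],ex[0]])
for t in (.021,0,-.021):
  print(E+t*ey-.1305*ex,E+t*ey-.0555*ex)
p=E+.021*ey-.1305*ex
rel((.4878,.0072,.1703,-9.96),(p[0],p[1],.145,-9.9))
"
```

```text
[ 0.42844875 -0.23368139] [ 0.50236323 -0.2463955 ]
[ 0.42488879 -0.25437744] [ 0.49880328 -0.26709156]
[ 0.42132884 -0.2750735 ] [ 0.49524333 -0.28778761]
shift [-0.0168  0.2475  0.0253] turn -0.06
```

Call:
carry_out:
  targets: [-0.001,0.015,0,0,0,0,-0.003,0.045,0,0,0,0,-0.006,0.085,0,0,0,0,-0.0085,0.125,0,0,0,0,-0.011,0.165,0,0,0,0,-0.014,0.205,0,0,0,0,-0.016,0.232,0,0,0,0,-0.0168,0.2445,0.005,0,0,0,-0.0168,0.2475,0.015,0,0,0,-0.0168,0.2475,0.0225,0,0,0,-0.0168,0.2475,0.0253,0,0,0,-0.0168,0.2475,0.0253,0,0,0,-0.0168,0.2475,0.0253,0,0,0]

```text
time: 15.35
position: [0.4284, -0.2324, 0.1447]
eef_rot: [-3.13, 0.27, -0.0]
force: [0.1, 0.4, -1.6]
grip_width: 0.026
```

```bash
python3 - <<'E'
from h import *
m=camera_model("wrist");p,d=capture("wrist");cv2.imwrite("pics/w7.png",p);np.savez("w7.npz",d=d,K=m["K"],o=m["origin"],a=m["attitude"])
blade('pics/w7.png','w7.npz')
for i in range(3): st();capture("top")
E
```

```text
top z at [ 0.5111 -0.2467  0.1559] pitch deg -0.01 roll 0.11 yaw -9.73 line: y at x=.5 -0.24478171291608575 n 3782
t 15.4 pos [ 0.4284 -0.2327  0.1449] yaw -9.9 z [ 4.e-04 -0.e+00 -1.e+00] F [ 0.37  0.19 -1.47] w 0.0261
t 15.45 pos [ 0.4284 -0.233   0.145 ] yaw -9.92 z [ 6.e-04 -3.e-04 -1.e+00] F [-0.42  0.29 -1.06] w 0.0259
t 15.5 pos [ 0.4283 -0.2332  0.145 ] yaw -9.95 z [ 7.e-04 -4.e-04 -1.e+00] F [-1.   -0.45 -1.78] w 0.0256
```

View pics/w7.png

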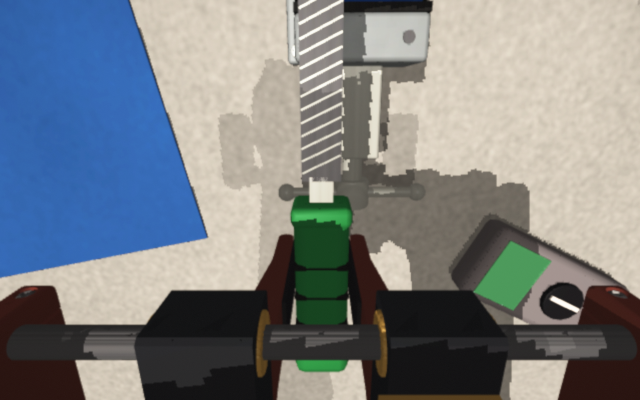

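Call:
carry_out:
  targets: [0,0,0.006,0,0,0,0,0,0.012,0,0,0,0,0,0.016,0,0,0,0,0,0.0185,0,0,0,0,0,0.0195,0,0,0,0,0,0.02,0,0,0,0,0,0.02,0,0,0,0,0,0.02,0,0,0]

```text
time: 16.35
position: [0.428, -0.2335, 0.1248]
eef_rot: [3.13, -0.273, 0.0]
force: [0.2, 0.5, -0.5]
grip_width: 0.0256
```

Call:
carry_out:
  targets: [0,0,0.0005,0,0,0,0,0,0.001,0,0,0,0,0,0.001,0,0,0]

```text
time: 16.65
position: [0.4279, -0.2335, 0.1236]
eef_rot: [3.13, -0.273, -0.0]
force: [0.1, -0.1, -1.7]
grip_width: 0.0257
```

Call:
carry_out:
  targets: [0,0,0.0004,0,0,0,0,0,0.0008,0,0,0,0,0,0.0008,0,0,0]

```text
time: 16.95
position: [0.4279, -0.2334, 0.1228]
eef_rot: [-3.13, 0.273, 0.0]
force: [0.2, -0.4, -2.4]
grip_width: 0.0257
```

```bash
python3 - <<'E'
from h import *
F=[]
for i in range(4): s=st();F.append(s["moment"]);capture("scene")
print(np.mean(F,0))
p,d=capture("scene");cv2.imwrite("pics/s2.png",cv2.resize(p[170:300,120:320],None,fx=4,fy=4,interpolation=cv2.INTER_CUBIC))
E
```

```text
t 16.95 pos [ 0.4279 -0.2334  0.1228] yaw -9.98 z [-1.e-04  0.e+00 -1.e+00] F [ 0.17 -0.42 -2.4 ] w 0.0257
t 17.0 pos [ 0.4279 -0.2334  0.1228] yaw -9.98 z [-1.e-04  0.e+00 -1.e+00] F [-0.42  0.34 -1.96] w 0.0258
t 17.05 pos [ 0.4279 -0.2334  0.1228] yaw -9.98 z [ 0. -0. -1.] F [-0.01 -0.15 -2.01] w 0.026
t 17.1 pos [ 0.4279 -0.2335  0.1229] yaw -9.98 z [-0. -0. -1.] F [-0.42  0.46 -1.93] w 0.0254
[0.04688425 0.06368729 0.00085453]
```

View pics/s2.png

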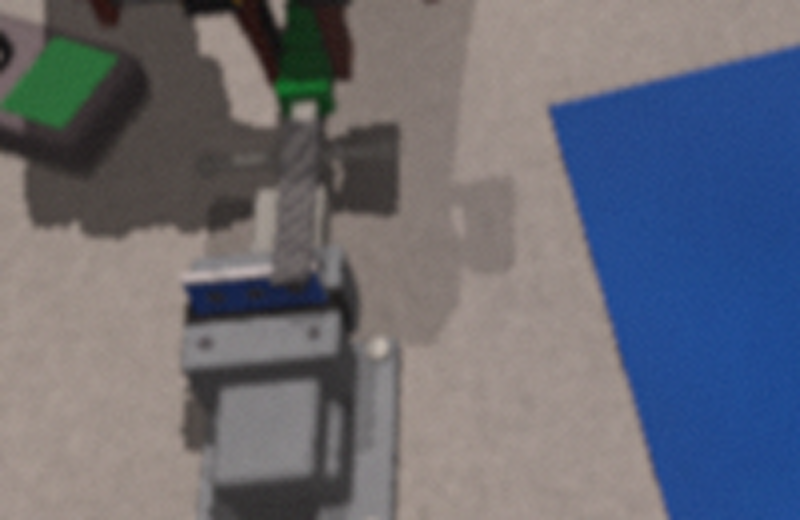

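Call:
carry_out:
  targets: [0,0,0.0004,0,0,0,0,0,0.0008,0,0,0,0,0,0.0008,0,0,0]

```text
time: 17.5
position: [0.428, -0.2335, 0.1222]
eef_rot: [3.13, -0.273, 0.0]
force: [-1.0, 0.1, -0.2]
grip_width: 0.0256
```

```bash
cat >> h.py <<'E'
def fm(n=4):
    S=[]
    for i in range(n): S.append(telemetry.get_state());capture("scene")
    f=np.mean([s["force"] for s in S],0);mo=np.mean([s["moment"] for s in S],0)
    print("t",round(S[-1]["time"],2),"F",np.round(f,2),"M",np.round(mo,3),"pos",np.round(S[-1]["position"],4))
E
python3 -c "
from h import *
fm()"
```

```text
t 17.65 F [-0.74  0.49 -0.07] M [ 0.05  -0.092  0.026] pos [ 0.428  -0.2335  0.1221]
```

Call:
carry_out:
  targets: [0,0,0.0003,0,0,0,0.002,0,0.0003,0,0,0,0.005,0,0.0003,0,0,0,0.009,0,0.0003,0,0,0,0.013,0,0.0003,0,0,0]

```text
time: 18.2
position: [0.441, -0.2358, 0.1218]
eef_rot: [3.13, -0.273, -0.0]
force: [-2.4, 0.5, 2.2]
grip_width: 0.0257
```

Call:
carry_out:
  targets: [0.005,0,0,0,0,0,0.01,0,0,0,0,0,0.015,0,0,0,0,0,0.02,0,0,0,0,0]

```text
time: 18.6
position: [0.4608, -0.2392, 0.1217]
eef_rot: [3.13, -0.273, -0.0]
force: [-3.1, 1.3, 4.1]
grip_width: 0.026
```

Call:
carry_out:
  targets: [0.005,0,-0.0002,0,0,0,0.01,0,-0.0003,0,0,0,0.015,0,-0.0004,0,0,0,0.02,0,-0.0004,0,0,0]

```text
time: 19.0
position: [0.4805, -0.2427, 0.1221]
eef_rot: [-3.13, 0.273, 0.0]
force: [-2.5, -0.2, 2.3]
grip_width: 0.0259
```

Call:
carry_out:
  targets: [0.005,0,0,0,0,0,0.01,0,0,0,0,0,0.015,0,0,0,0,0,0.019,0,0,0,0,0,0.021,0,0,0,0,0,0.022,0,0,0,0,0]

```text
time: 19.6
position: [0.5018, -0.2464, 0.1221]
eef_rot: [-3.13, 0.273, 0.0]
force: [-3.7, 0.4, 4.1]
grip_width: 0.0258
```

```bash
python3 -c "
from h import *
st();m=camera_model('wrist');p,d=capture('wrist');cv2.imwrite('pics/w8.png',p);np.savez('w8.npz',d=d,K=m['K'],o=m['origin'],a=m['attitude'])
blade('pics/w8.png','w8.npz')
print(proj('wrist',[[.5535+.021*.17,-.2765+.021*.985,.13]],m))
"
```

```text
t 19.6 pos [ 0.5018 -0.2464  0.1221] yaw -9.98 z [-2.e-04  0.e+00 -1.e+00] F [-3.73  0.38  4.07] w 0.0258
top z at [ 0.5841 -0.2609  0.1336] pitch deg 0.51 roll 0.74 yaw -9.59 line: y at x=.5 -0.2466593631183412 n 3834
[[320.62374961 152.1032972 ]]
```

View pics/w8.png

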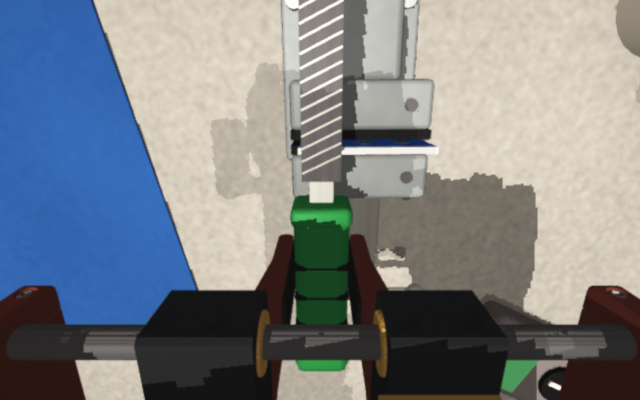

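Call:
carry_out:
  targets: [0,0,-0.004,0,0,0,0,0,-0.012,0,0,0,0,0,-0.02,0,0,0,-0.005,0.001,-0.022,0,0,0,-0.025,0.006,-0.022,0,0,0,-0.05,0.014,-0.022,0,0,0,-0.07,0.0195,-0.022,0,0,0,-0.075,0.021,-0.022,0,0,0,-0.075,0.021,-0.02,0,0,0,-0.075,0.021,-0.02,0,0,0,-0.075,0.021,-0.02,0,0,0]

```text
time: 20.75
position: [0.4253, -0.2538, 0.1421]
eef_rot: [-3.13, 0.272, -0.001]
force: [-0.4, -0.2, -1.4]
grip_width: 0.0257
```

```bash
python3 -c "
from h import *
st();m=camera_model('wrist');p,d=capture('wrist');cv2.imwrite('pics/w9.png',p);np.savez('w9.npz',d=d,K=m['K'],o=m['origin'],a=m['attitude'])
blade('pics/w9.png','w9.npz');fm(2)
"
```

```text
t 20.75 pos [ 0.4253 -0.2538  0.1421] yaw -9.93 z [ 7.e-04  2.e-04 -1.e+00] F [-0.39 -0.22 -1.36] w 0.0257
top z at [ 0.5079 -0.2682  0.1535] pitch deg 0.07 roll -0.03 yaw -9.8 line: y at x=.5 -0.2668229770213887 n 3778
t 20.85 F [ 0.02 -0.01 -1.62] M [0.016 0.04  0.01 ] pos [ 0.425  -0.2538  0.1421]
```

Call:
carry_out:
  targets: [0,0,0.006,0,0,0,0,0,0.012,0,0,0,0,0,0.016,0,0,0,0,0,0.018,0,0,0,0,0,0.0193,0,0,0,0,0,0.0198,0,0,0,0,0,0.02,0,0,0,0,0,0.02,0,0,0]

```text
time: 21.7
position: [0.4243, -0.2542, 0.1223]
eef_rot: [3.13, -0.273, 0.0]
force: [-0.5, 0.2, -1.1]
grip_width: 0.0258
```

```bash
python3 -c "
from h import *
fm(3)
"
```

```text
t 21.8 F [-0.07 -0.06 -0.72] M [0.054 0.035 0.007] pos [ 0.4244 -0.2542  0.1223]
```

Call:
carry_out:
  targets: [0,0,0.0003,0,0,0,0,0,0.0005,0,0,0,0.002,0,0.0005,0,0,0,0.005,0,0.0005,0,0,0,0.009,0,0.0005,0,0,0,0.013,0,0.0005,0,0,0]

```text
time: 22.45
position: [0.4374, -0.2566, 0.1217]
eef_rot: [3.13, -0.274, -0.0]
force: [-2.6, 0.7, 1.8]
grip_width: 0.0254
```

Call:
carry_out:
  targets: [0.005,0,0,0,0,0,0.01,0,0,0,0,0,0.015,0,0,0,0,0,0.02,0,-0.0001,0,0,0]

```text
time: 22.85
position: [0.4571, -0.2599, 0.1217]
eef_rot: [-3.13, 0.273, 0.0]
force: [-3.3, 0.4, 3.2]
grip_width: 0.0257
```

Call:
carry_out:
  targets: [0.005,0,-0.0002,0,0,0,0.01,0,-0.0003,0,0,0,0.015,0,-0.0003,0,0,0,0.02,0,-0.0004,0,0,0]

```text
time: 23.25
position: [0.4768, -0.2633, 0.1221]
eef_rot: [-3.13, 0.273, 0.0]
force: [-2.4, 0.6, 1.8]
grip_width: 0.0257
```

Call:
carry_out:
  targets: [0.005,0,0,0,0,0,0.01,0,0,0,0,0,0.015,0,0,0,0,0,0.019,0,0,0,0,0,0.021,0,0,0,0,0,0.022,0,0,0,0,0]

```text
time: 23.85
position: [0.4982, -0.2671, 0.1221]
eef_rot: [-3.13, 0.273, 0.0]
force: [-3.2, 1.1, 4.5]
grip_width: 0.0256
```

Call:
carry_out:
  targets: [0,0,-0.004,0,0,0,0,0,-0.012,0,0,0,0,0,-0.02,0,0,0,-0.005,0.001,-0.022,0,0,0,-0.025,0.006,-0.022,0,0,0,-0.05,0.014,-0.022,0,0,0,-0.07,0.0195,-0.022,0,0,0,-0.075,0.021,-0.022,0,0,0,-0.075,0.021,-0.02,0,0,0,-0.075,0.021,-0.02,0,0,0,-0.075,0.021,-0.02,0,0,0]

```text
time: 24.95
position: [0.4216, -0.2745, 0.1422]
eef_rot: [-3.13, 0.272, -0.001]
force: [-0.1, 0.2, -1.9]
grip_width: 0.0257
```

```bash
python3 -c "
from h import *
st();m=camera_model('wrist');p,d=capture('wrist');cv2.imwrite('pics/w10.png',p);np.savez('w10.npz',d=d,K=m['K'],o=m['origin'],a=m['attitude'])
blade('pics/w10.png','w10.npz');fm(2)
"
```

```text
t 24.95 pos [ 0.4216 -0.2745  0.1422] yaw -9.93 z [ 7.e-04  1.e-04 -1.e+00] F [-0.15  0.25 -1.95] w 0.0257
top z at [ 0.5042 -0.2889  0.1536] pitch deg 0.12 roll -0.01 yaw -9.82 line: y at x=.5 -0.2881319984952682 n 3780
t 25.05 F [ 0.24  0.27 -1.19] M [ 0.048  0.02  -0.037] pos [ 0.4214 -0.2745  0.1421]
```

Call:
carry_out:
  targets: [0,0,0.006,0,0,0,0,0,0.012,0,0,0,0,0,0.016,0,0,0,0,0,0.018,0,0,0,0,0,0.0193,0,0,0,0,0,0.0198,0,0,0,0,0,0.02,0,0,0,0,0,0.02,0,0,0]

```text
time: 25.9
position: [0.4207, -0.2749, 0.1223]
eef_rot: [3.13, -0.273, 0.0]
force: [0.6, -0.8, -0.9]
grip_width: 0.0256
```

```bash
python3 -c "
from h import *
fm(3)
"
```

```text
t 26.0 F [ 0.42 -0.12 -1.41] M [0.061 0.04  0.   ] pos [ 0.4207 -0.2749  0.1223]
```

Call:
carry_out:
  targets: [0,0,0.0003,0,0,0,0,0,0.0005,0,0,0,0.002,0,0.0005,0,0,0,0.005,0,0.0005,0,0,0,0.009,0,0.0005,0,0,0,0.013,0,0.0005,0,0,0]

```text
time: 26.65
position: [0.4338, -0.2772, 0.1217]
eef_rot: [3.13, -0.273, 0.0]
force: [-2.4, 0.9, 2.2]
grip_width: 0.0257
```

Call:
carry_out:
  targets: [0.005,0,0,0,0,0,0.01,0,0,0,0,0,0.015,0,0,0,0,0,0.02,0,-0.0001,0,0,0]

```text
time: 27.05
position: [0.4535, -0.2806, 0.1218]
eef_rot: [-3.13, 0.273, 0.0]
force: [-3.7, 0.2, 2.6]
grip_width: 0.0257
```

Call:
carry_out:
  targets: [0.005,0,-0.0002,0,0,0,0.01,0,-0.0003,0,0,0,0.015,0,-0.0003,0,0,0,0.02,0,-0.0004,0,0,0]

```text
time: 27.45
position: [0.4732, -0.284, 0.1221]
eef_rot: [-3.13, 0.273, 0.0]
force: [-1.7, 0.8, 1.9]
grip_width: 0.0257
```

Call:
carry_out:
  targets: [0.005,0,0,0,0,0,0.01,0,0,0,0,0,0.015,0,0,0,0,0,0.019,0,0,0,0,0,0.021,0,0,0,0,0,0.022,0,0,0,0,0]

```text
time: 28.05
position: [0.4946, -0.2878, 0.1221]
eef_rot: [3.13, -0.273, -0.0]
force: [-3.6, 0.4, 3.5]
grip_width: 0.0261
```

```bash
python3 -c "
from h import *
st();m=camera_model('wrist');p,d=capture('wrist');cv2.imwrite('pics/w11.png',p)
"
```

```text
t 28.05 pos [ 0.4946 -0.2878  0.1221] yaw -9.98 z [-2.e-04  0.e+00 -1.e+00] F [-3.6   0.4   3.46] w 0.0261
```

View pics/w11.png

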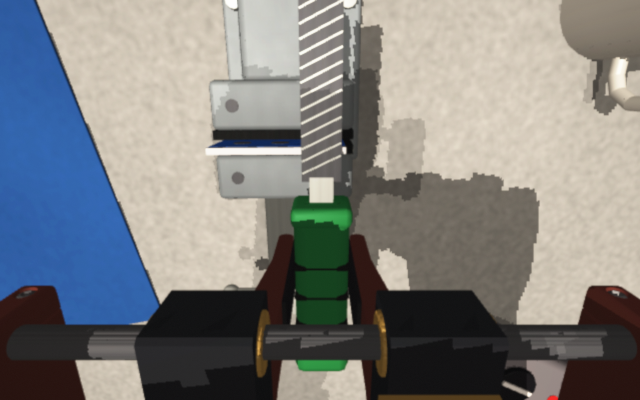

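```bash
python3 -c "
from h import *
rel((.4952,-.2882,.1225,-9.9),(.487,.007,.04,-9.9))
"
```

```text
shift [-0.0588 -0.2894  0.0825] turn -0.0
```

Call:
carry_out:
  targets: [0,0,-0.004,0,0,0,0,0,-0.012,0,0,0,0,0,-0.025,0,0,0,0,0,-0.04,0,0,0,0,0,-0.05,0,0,0,0,0,-0.05,0,0,0]

```text
time: 28.7
position: [0.4956, -0.2883, 0.1743]
eef_rot: [3.128, -0.273, 0.005]
force: [0.8, -0.2, -2.1]
grip_width: 0.0261
```

Now z target relative = 0.1325 down in all after the swing.

Call:
carry_out:
  targets: [-0.003,-0.015,0,0,0,0,-0.009,-0.045,0,0,0,0,-0.017,-0.085,0,0,0,0,-0.025,-0.125,0,0,0,0,-0.0335,-0.165,0,0,0,0,-0.0415,-0.205,0,0,0,0,-0.05,-0.245,0,0,0,0,-0.056,-0.275,0.015,0,0,0,-0.0588,-0.287,0.04,0,0,0,-0.0588,-0.2894,0.075,0,0,0,-0.0588,-0.2894,0.105,0,0,0,-0.0588,-0.2894,0.125,0,0,0,-0.0588,-0.2894,0.1325,0,0,0,-0.0588,-0.2894,0.1325,0,0,0,-0.0588,-0.2894,0.1325,0,0,0]

```text
time: 30.2
position: [0.487, 0.0079, 0.0403]
eef_rot: [-3.129, 0.273, -0.001]
force: [0.5, 0.5, -1.7]
grip_width: 0.0259
```

```bash
python3 -c "
from h import *
st();m=camera_model('wrist');p,d=capture('wrist');cv2.imwrite('pics/w12.png',p);np.savez('w12.npz',d=d,K=m['K'],o=m['origin'],a=m['attitude'])
blade('pics/w12.png','w12.npz')
p,d=capture('scene');cv2.imwrite('pics/s3.png',p)
"
```

```text
t 30.2 pos [0.487  0.0079 0.0403] yaw -9.96 z [ 7.e-04  2.e-04 -1.e+00] F [ 0.49  0.48 -1.7 ] w 0.0259
top z at [ 0.5696 -0.0066  0.0517] pitch deg 0.12 roll -0.19 yaw -9.84 line: y at x=.5 0.005486439129729098 n 3781
```

View pics/s3.png

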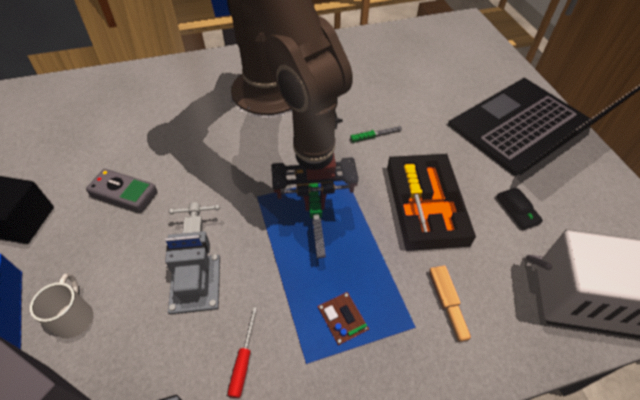

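Call:
carry_out:
  targets: [0,0,0.008,0,0,0,0,0,0.018,0,0,0,0,0,0.026,0,0,0,0,0,0.031,0,0,0,0,0,0.033,0,0,0,0,0,0.0342,0,0,0,0,0,0.0345,0,0,0,0,0,0.0345,0,0,0]

```text
time: 31.1
position: [0.4863, 0.0075, 0.0054]
eef_rot: [3.129, -0.273, -0.001]
force: [-4.1, -0.6, 5.1]
grip_width: 0.0255
```

```bash
python3 -c "
from h import *
fm(3)
"
```

```text
t 31.2 F [-3.9   0.15  5.17] M [ 0.104  0.864 -0.012] pos [0.4863 0.0075 0.0054]
```

Call:
carry_out:
  targets: [0,0,0,0,0,0,0,0,0,0,0,0,0,0,0,0,0,0,0,0,0,0,0,0,0,0,0,0,0,0]
  hand: 0

```text
time: 31.75
position: [0.4868, 0.0074, 0.0051]
eef_rot: [-3.13, 0.273, -0.0]
force: [0.4, -0.5, -0.1]
grip_width: 0.044
```

Call:
carry_out:
  targets: [0,0,-0.008,0,0,0,0,0,-0.025,0,0,0,0,0,-0.055,0,0,0,0,0,-0.095,0,0,0,-0.03,0,-0.13,0,0,0,-0.06,0,-0.15,0,0,0,-0.06,0,-0.15,0,0,0,-0.06,0,-0.15,0,0,0]

```text
time: 32.55
position: [0.428, 0.0175, 0.1561]
eef_rot: [3.129, -0.273, 0.004]
force: [-0.6, -0.2, 0.3]
grip_width: 0.044
```

```bash
python3 - <<'E'
from h import *
st();m=camera_model('wrist');p,d=capture('wrist');cv2.imwrite('pics/w13.png',p);np.savez('w13.npz',d=d,K=m['K'],o=m['origin'],a=m['attitude'])
for r,c in ((20,322),(60,322),(100,322)): print(P("wrist",np.array([c]),np.array([r]),d[r,c],m))
q,d=capture('scene')
c=np.zeros((400,760,3),np.uint8);c[:,:380]=p[:,130:510];c[:,380:]=q[:,100:480];cv2.imwrite("pics/f.png",c)
E
```

```text
t 32.55 pos [0.428  0.0175 0.1561] yaw -9.98 z [ 0.0025 -0.001  -1.    ] F [-0.61 -0.15  0.32] w 0.044
[[ 0.5625797  -0.00692633  0.015584  ]]
[[ 0.53305666 -0.00173104  0.01644329]]
[[0.50196302 0.00376796 0.0260152 ]]
```

View pics/f.png

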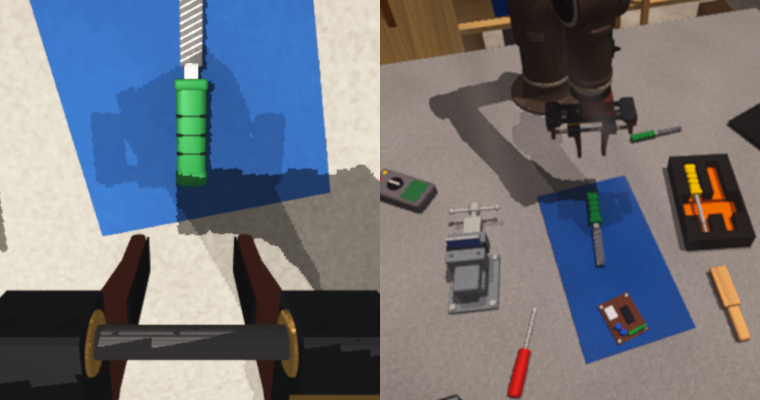

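The file lies level on the mat. The gripper is clear, and the round file, brush, screwdriver and board look unmoved.

```bash
python3 -c "
from h import *
print(manip.finish_job())
"
```

```text
the job is handed in; nothing more can be done
None
```

I finished the job and handed it in at about 32.6 s of the 67 s allowed; no verdict came back.

**File handling:** I took the flat file out of the tray by its bare blade, laid it on the near half of the mat and took it again by its handle. The small green file on the bench, about 150 mm long, was the look-alike, and I left it alone.

**Strokes:** I made three forward strokes in order: left, middle and right third.
- **Length:** Each ran about 75 mm, from roughly 10 mm behind the tip to roughly 22 mm ahead of the handle.
- **Press:** It was about 3 to 6 N by the wrist force readings. The highest was 5.8 N, mid-way through the left stroke, a little above a light press.
- **Return:** The file was lifted about 20 mm before each return.

**Last checks:**
- **Blade angle:** Between strokes the blade measured level within about 0.1° and square to the edge within about 0.1°. One reading taken under load, at the end of the left stroke, showed 0.5° pitch and 0.7° roll. That reading may include parts of the panel. I did not repeat it for the other two strokes.
- **Final placing:** The file lies level on the mat, with the blade's top about 16 mm above the bench, and the gripper is clear of it.
- **Other things:** The round file, brush, screwdriver and circuit board look unmoved in the last pictures; I did not measure them again.

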